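Turn the tube rotator's wheel to its loading position

ROBOT

A 7-joint arm with a two-finger parallel gripper is mounted at the origin on the work surface. World frame = base frame: x ahead of the robot, y to its left, z up, the work surface at z = 0. Lengths are in m, angles in rad, forces in N, time in s.
With the tool pointing down it reaches from about 0.35 to 0.9 m from the base axis. Payload 8.1 kg.
Tool frame: the origin (TCP) lies at the very end of the fingers, on their centre line; the grasp point (between the pads) lies 19 mm behind it; z points along the fingers, x is the direction in which the jaws open and shut, and the axes are right-handed (so a half turn about z gives the same grasp; the last joint's range is limited). The gripper opens to 92 mm and grips with 3 to 60 N. Pads are 19 mm wide; open, the fingers measure 130 mm over their backs; the gripper's body (75 mm by 190 mm) begins 47 mm behind the grasp point.
Start: joints at [1.245, 0.434, 0.025, 1.573, -0.012, 1.134, -0.075], TCP at [0.138, -0.61, 0.227] pointing down, gripper open.
Joint ranges: [-2.62, 2.62], [-0.44, 2.09], [-1.27, 1.32], [0.08, 2.57], [-1.32, 4.46], [0.12, 2], [-2.74, 2.74]. Speed limits (rad/s): [2.22, 2.22, 3.01, 3.01, 3.14, 3.14, 3.14].

INTERFACE

Orientations are given as a rotation vector (axis times angle).
In Python, from cell import status, viewer, arm gives the robot as it stands.
- The arm moves only by the tool jog_arm, never from a script. Its argument "commands" is text: rows parted by semicolons, each of 7 numbers parted by spaces: the closure, from -1 (fully open) to 1 (shut), then the shift along the world's x, y, z normalised to -1 to 1, where 1 is 0.3 m, then the turn, a rotation vector about the world's x, y, z normalised to -1 to 1, where 1 is 2 pi rad. In form: jaw dx dy dz wx wy wz; .... A call has exactly 5 rows; each row shifts and turns the commanded pose from where the row before left it; what a row does not reach is not made up. A row lasts 1/10 s, in which the tool goes at most 50 mm and 8.59 degrees, less where a joint would pass 70% of its speed; a pose out of reach is approached as far as the arm can. A call with a number of a shift or a turn outside -1 to 1 is refused whole. A call with a gripper value outside its range is refused whole. The fingers move at their own pace and stop on an object; "force" is the grip in N (left out, the last holds). Time passes only in rows, so rows that do not move let the fingers close, or fill a call up. It gives the time, the measured TCP pose, the force and the opening at its end, in the units of the state.
- status.observe(): the state, without advancing time (a new reading comes with each control period).
- viewer.get_image(name): name is "scene" or "side" or "wrist"; returns a dict with "pixels" (420x560x3 uint8, red, green, blue), "z_map" (420x560 float32, m along the optical axis (not along the pixel's ray), 0 where there is no reading), "camera_matrix" (3x3 intrinsics, pixels), "R" (3x3) and "t" (3): a world point X has camera coordinates R X + t. Camera axes: x right, y down, z forward; pixel columns grow to the right and rows downward; lengths in m; the calibration is good to about 2 mm. A picture is of the moment at which its call begins.
- arm.sign_off(): hands the job in, once; it reports no verdict.
The state is a dict: "clock": time; "joints": joint angles; "dq": joint speeds; "joint_efforts": joint torques, N m; "position": TCP position; "ee_rot": TCP orientation; "force": force on the tool from outside, world axes, zero at the start; "ft_torque": the same for the moment, N m; "width": opening from 0.0 (shut) to 1.0 (fully open).
Only numpy, scipy, OpenCV 4.12 (cv2) and the standard library are available. Lean on these libraries where they do the work, as an engineer would, in place of code of your own. Each camera call takes 0.05 s, during which the arm holds its last target. There are 200 camera calls.

TASK

Turn the wheel of the blood-tube rotator to its loading position: push its spokes round with the fingertips, gently and as many pushes as it takes, until the orange spoke points straight up, then leave the wheel at rest. Do not grip or lift anything, do not shift the rotator, and leave the reagent bottle, tube rack and scanner where they are.

Things in the scene. Friction and masses are not known exactly. Their poses are not given: they have to be found in the camera images.
- rotator: White bench-top tube rotator, 3.5 kg, loose on rubber feet. Origin on the bench below the hub of its upright wheel; z up; x along the axle, away from the robot (give or take the yaw); the wheel lies in its y-z plane. Base plate x -135 to 75 mm, 200 mm wide, top at 26 mm; a column (x -105 to -45 mm, 90 mm wide, 181 mm high) carries the axle on the robot's side.
- hub (a point): Centre of the wheel, on the axle, 155 mm above the bench; rotator's axes. White disc, 116 mm across, 12 mm thick, with six spokes, no rim. Six capped tubes stick out from the disc to 56 mm from the wheel plane on the +x side, all within 51 mm of the axle, between the spokes.
- rotor (a joint): Wheel angle (rad), turns freely either way: 0 (or a multiple of 2 pi) = orange spoke straight up; growing values turn it clockwise as seen from the robot: at q the orange spoke's end lies at y = -125 sin q, z = 125 cos q (mm) in the hub's axes. Balanced, stays where it is left: friction about 0.15 N m (1 to 3 N at a spoke).
- marker_tip (a point): Outer end of the orange spoke, 125 mm from the hub; its z axis points outward along the spoke. Six straight round spokes, 14 mm thick, 60 degrees apart (at q + k pi/3), stand free from 58 to 125 mm from the hub: one orange, five grey with black ends. A spoke that leans more than about 50 degrees towards the pushing finger may jam against it.
- reagent: Standing reagent bottle with blue cap, 60 mm across, 125 mm high; origin under its centre. Leave alone.
- rack: Blue rack with capped tubes, 70 x 130 mm, 98 mm high; origin under its centre. Leave alone.
- scanner: White and grey hand scanner lying on the bench, 190 x 60 mm, 45 mm high (x from -110 to 83 mm); origin on its underside. Leave alone.

How it is judged:
At the end, for the whole second after the job is handed in: The orange spoke points straight up within 0.1 rad (6 degrees) and the wheel is at rest; the rotator stands upright within 30 mm of where it was, and so do the bottle, rack and scanner (angle between marker_tip's own z axis and vertical below 0.1 rad and height (world z) of marker_tip above 0.26 m and velocity of joint rotor between -0.05 and 0.05 rad/s and distance of each of rotator, reagent, rack, scanner from where it was at the start of the episode below 0.03 m and angle between rotator's own z axis and vertical below 0.05 rad); the robot touches nothing.
It fails at once if the tube rotator is lifted, tipped or shoved from its place (more than 30 mm or 0.15 rad) (distance of rotator from where it was at the start of the episode above 0.03 m or angle between rotator's own z axis and vertical above 0.15 rad).
It fails at once if a spoke or any other part of the wheel is gripped or shoved hard (more than 35 N between fingers and wheel) (contact force between the fingers and rotor above 35 N).
It fails at once if the reagent is moved more than 30 mm, lifted or tipped (distance of reagent from where it was at the start of the episode above 0.03 m or angle between reagent's own z axis and vertical above 0.3 rad).
It fails at once if the rack is moved more than 30 mm, lifted or tipped (distance of rack from where it was at the start of the episode above 0.03 m or angle between rack's own z axis and vertical above 0.3 rad).
It fails at once if the scanner is moved more than 30 mm, lifted or tipped (distance of scanner from where it was at the start of the episode above 0.03 m or angle between scanner's own z axis and vertical above 0.3 rad).
It also fails if it takes over 64 s, if anything falls off the work surface, if the arm or the gripper's body presses on something with over 40 N, if the wrist force passes 120 N, or if a joint passes its speed limit or range.

## Working session

There is one attempt and no reset: what is moved stays moved. The work goes in short steps, Python scripts to look and compute and a tool call to move; the robot and the scene stay as the last step left them, time stands still between calls to the robot, and variables do not carry over. Pictures are saved under pics/ and viewed, about 8 in all and at most 12, crops included, and the job is handed in when it is done.

Besides the shell and the picture viewer there is one more tool, called after "Request:" as a command line: name --argument value ..., lists and objects as JSON in quotes. jog_arm: Moves the arm, as the interface text tells. Scaled input: -1 to 1 covers 0.3 m each way for a shift and 2 pi rad each way for a turn. Its arguments: {"type":"object","properties":{"commands":{"type":"string"},"force":{"type":"number"}},"required":["commands"]}

```bash
mkdir -p pics; ls
python3 - <<'E'
from cell import status,viewer,arm
import cv2,numpy as np,pickle
s=status.observe(); print({k:np.round(v,3) for k,v in s.items()})
d={n:viewer.get_image(n) for n in("scene","side")}
pickle.dump(d,open('im0.pkl','wb'))
for n in d: cv2.imwrite(f'pics/{n}0.png',d[n]['pixels'][:,:,::-1])
for n in d: print(n,d[n]['camera_matrix'].round(1).tolist(),d[n]['R'].round(3).tolist(),d[n]['t'].round(3))
E
```

```text
pics
{'clock': np.float64(0.0), 'joints': array([ 1.245,  0.435,  0.025,  1.574, -0.012,  1.134, -0.075]), 'dq': array([-0.   , -0.   ,  0.   , -0.001, -0.   ,  0.   , -0.002]), 'joint_efforts': array([ 1.0000e-03, -6.6783e+01,  9.8600e-01, -3.1446e+01, -6.0000e-02,
        4.3000e-02,  0.0000e+00]), 'position': array([ 0.138, -0.609,  0.226]), 'ee_rot': array([-2.454e+00,  1.960e+00,  2.000e-03]), 'force': array([0.414, 0.634, 0.671]), 'ft_torque': array([ 0.015, -0.019,  0.015]), 'width': np.float64(1.002)}
scene [[520.8, 0.0, 278.1], [0.0, 520.8, 212.2], [0.0, 0.0, 1.0]] [[0.459, 0.889, -0.012], [0.665, -0.352, -0.658], [-0.589, 0.294, -0.753]] [-0.331 -0.273  1.774]
side [[384.1, 0.0, 278.7], [0.0, 384.1, 209.3], [0.0, 0.0, 1.0]] [[-0.999, -0.051, -0.008], [-0.031, 0.727, -0.686], [0.041, -0.685, -0.727]] [0.611 0.094 1.159]
```

View pics/scene0.png

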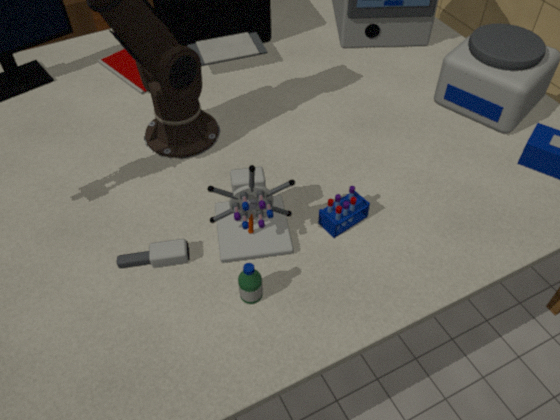

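View pics/side0.png

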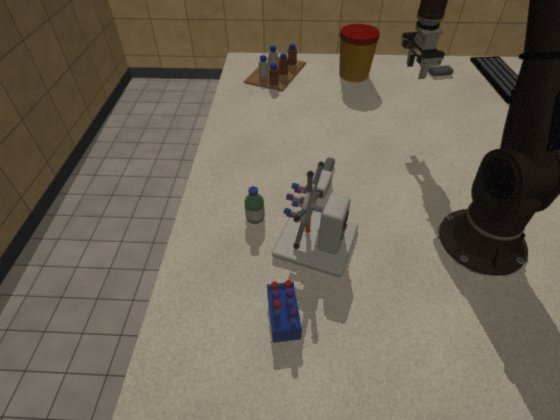

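The scene view shows the wheel with black spoke ends near (252,169), (292,183), (289,214), (211,189) and (212,220). The orange spoke points roughly down at (251,228). The side view shows the rotator at (320,220), the bottle at (255,205) and the rack at (283,310). Next I'll measure from the depth map.

```bash
cat > h.py <<'E'
import numpy as np,cv2
def cloud(d):
    K,R,t,z=d['camera_matrix'],d['R'],d['t'],d['z_map']
    v,u=np.mgrid[:z.shape[0],:z.shape[1]]
    c=np.stack([(u-K[0,2])/K[0,0]*z,(v-K[1,2])/K[1,1]*z,z],-1)
    return (c-t)@R
E
python3 - <<'E'
import pickle;from h import *
d=pickle.load(open('im0.pkl','rb'))
S=d['scene'];P=cloud(S);px=S['pixels'].astype(int);hsv=cv2.cvtColor(S['pixels'],cv2.COLOR_RGB2HSV)
v,u=np.mgrid[:420,:560]
box=(u>200)&(u<302)&(v>155)&(v<262)
m=box&(px.max(-1)<70)&(P[...,2]>.06)&(S['z_map']>0)
n,l,st,ce=cv2.connectedComponentsWithStats(m.astype(np.uint8))
for i in range(1,n):
    if st[i,4]>=6: q=P[l==i]; print('dark',ce[i].round(1),st[i,4],np.median(q,0).round(3),q.std(0).round(3))
o=box&(hsv[...,0]>4)&(hsv[...,0]<18)&(hsv[...,1]>150)&(hsv[...,2]>90)
print('orange',o.sum(),[(a,b,P[b,a].round(3).tolist()) for b,a in np.argwhere(o)][::4])
pl=(u>205)&(u<300)&(v>155)&(v<265)&(abs(P[...,2]-.026)<.005)
r=cv2.minAreaRect(P[pl][:,:2].astype(np.float32)*1000);print('plate',r,cv2.boxPoints(r).round())
ct=box&(abs(P[...,2]-.181)<.006)&(px.min(-1)>110)
r=cv2.minAreaRect(P[ct][:,:2].astype(np.float32)*1000);print('coltop',ct.sum(),r)
for nm,(a,b,c,e) in dict(bottle=(235,265,262,302),rack=(315,372,185,236),scanner=(115,190,238,268)).items():
    q=P[c:e,a:b].reshape(-1,3);q=q[q[:,2]>.015];print(nm,np.percentile(q,2,0).round(3),np.percentile(q,98,0).round(3))
im=cv2.resize(S['pixels'][150:270,190:310],(720,720),interpolation=cv2.INTER_CUBIC);cv2.imwrite('pics/crop0.png',im[:600,:,::-1])
E
```

```text
dark [251.5 177. ] 108 [0.539 0.024 0.25 ] [0.003 0.003 0.025]
dark [277.4 199.9] 228 [0.56  0.084 0.16 ] [0.007 0.026 0.043]
dark [220.7 191.8] 121 [ 0.512 -0.05   0.206] [0.007 0.018 0.013]
dark [244.7 195.4] 28 [0.54  0.003 0.197] [0.005 0.007 0.007]
dark [252.3 209.6] 168 [0.549 0.019 0.155] [0.019 0.023 0.026]
dark [238.1 205.6] 20 [ 0.535 -0.017  0.16 ] [0.004 0.004 0.006]
dark [232.5 207. ] 6 [ 0.532 -0.031  0.16 ] [0.002 0.001 0.003]
dark [218.  217.6] 51 [ 0.507 -0.072  0.109] [0.008 0.017 0.009]
dark [256.3 214.6] 9 [0.548 0.027 0.115] [0.004 0.001 0.007]
dark [262.1 225.4] 12 [0.592 0.022 0.117] [0.002 0.003 0.004]
dark [246.5 227. ] 6 [ 0.578 -0.016  0.12 ] [0.002 0.003 0.003]
orange 42 [(np.int64(249), np.int64(219), [0.531, 0.011, 0.088]), (np.int64(249), np.int64(221), [0.533, 0.01, 0.082]), (np.int64(250), np.int64(222), [0.537, 0.011, 0.081]), (np.int64(251), np.int64(223), [0.539, 0.013, 0.079]), (np.int64(249), np.int64(225), [0.529, 0.011, 0.06]), (np.int64(250), np.int64(226), [0.534, 0.012, 0.061]), (np.int64(251), np.int64(227), [0.536, 0.013, 0.058]), (np.int64(249), np.int64(229), [0.531, 0.009, 0.047]), (np.int64(249), np.int64(230), [0.535, 0.007, 0.048]), (np.int64(250), np.int64(231), [0.535, 0.01, 0.042]), (np.int64(250), np.int64(232), [0.536, 0.009, 0.038])]
plate ((507.42535400390625, 30.112594604492188), (197.37728881835938, 213.0071258544922), 71.70896911621094) [[375. -30.]
 [578. -97.]
 [640.  90.]
 [437. 157.]]
coltop 343 ((480.99383544921875, 63.916107177734375), (148.6943359375, 79.53177642822266), 46.718017578125)
bottle [ 0.683 -0.095  0.019] [ 0.727 -0.041  0.125]
rack [0.559 0.21  0.019] [0.635 0.342 0.098]
scanner [ 0.444 -0.338  0.017] [ 0.526 -0.163  0.047]
```

View pics/crop0.png

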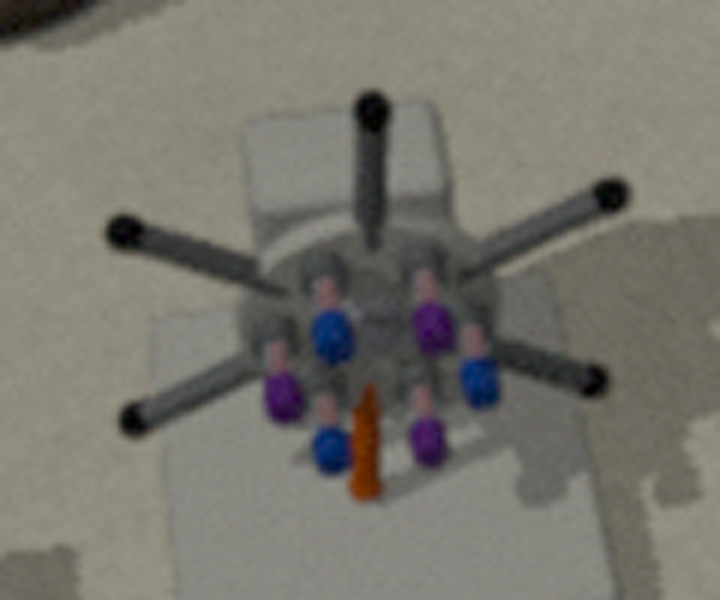

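```bash
cat >> h.py <<'E'
from scipy.optimize import least_squares
def ray(d,u,v):
    K,R,t=d['camera_matrix'],d['R'],d['t']
    r=R.T@np.linalg.solve(K,[u,v,1.]); return -R.T@t,r/np.linalg.norm(r)
def onplane(d,u,v,hub,yaw):
    o,r=ray(d,u,v); n=np.array([np.cos(yaw),np.sin(yaw),0]); p=o+r*(n@(hub-o))/(n@r)
    e=p-hub; return np.array([-np.sin(yaw)*e[0]+np.cos(yaw)*e[1],e[2]])   # (y,z) in the hub's axes
E
python3 - <<'E'
import pickle;from h import *
d=pickle.load(open('im0.pkl','rb'));S=d['scene']
tips=[(252,168.7),(291.7,182.3),(289,213.3),(210.8,188.7),(212.5,219.7)]
P=cloud(S)
for u,v in tips:
    q=P[int(v)-2:int(v)+4,int(u)-2:int(u)+4].reshape(-1,3);q=q[q[:,2]>.04];print(np.median(q,0).round(3))
k=np.array([0,1,2,5,4]) # steps of 60 deg towards +y from top
def f(x):
    r=[]
    for (u,v),kk in zip(tips,k):
        a=x[3]+kk*np.pi/3
        r+=list(onplane(S,u,v,np.array([x[0],x[1],.155]),x[2])-.121*np.array([np.sin(a),np.cos(a)]))
    return r
s=least_squares(f,[.536,.021,-.32,0]);print(s.x.round(3),np.abs(s.fun).max().round(4))
s2=least_squares(lambda a:np.array(f([.538,.021,-.32,a[0]])),[0]);print(s2.x,np.abs(s2.fun).max())
for u,v in [(251,232),(251,215)]: print('orange',onplane(S,u,v,np.array([s.x[0],s.x[1],.155]),s.x[2]).round(3))
E
```

```text
[0.538 0.028 0.274]
[0.569 0.119 0.211]
[0.567 0.114 0.091]
[ 0.505 -0.073  0.223]
[ 0.502 -0.079  0.106]
[ 0.534  0.021 -0.316  0.066] 0.0038
[0.05966976] 0.0067535880712333365
orange [-0.007 -0.123]
orange [-0.004 -0.052]
```

Request:
jog_arm --commands "1 0 0 0.1667 0 0 0;1 0 0 0.1667 0 0 0;1 0 0 0.1667 0 0 0;1 0 0 0.1 0 0 0;1 0 0 0 0 0 0" --force 10

```text
clock: 0.6
position: [0.1384, -0.611, 0.4116]
ee_rot: [2.451, -1.958, 0.01]
force: [-0.9, -0.6, -0.6]
width: 0.613
```

The five tips fit the hub at (0.534, 0.021) with yaw -0.316 rad and a residual under 4 mm. This agrees with the plate rectangle, and q ≈ 3.08. I'll push the top spokes towards +y, which makes q fall to 0.

Request:
jog_arm --commands "1 0.0853 0.132 0 0 0 0.011;1 0.0853 0.132 0 0 0 0.011;1 0.0853 0.132 0 0 0 0.011;1 0.0853 0.132 0 0 0 0.011;1 0.0853 0.132 0 0 0 0.011"

```text
clock: 1.1
position: [0.2665, -0.4095, 0.4056]
ee_rot: [-2.757, 1.505, 0.002]
force: [1.0, -0.5, 0.8]
width: 0.179
```

Request:
jog_arm --commands "1 0.0853 0.132 0 0 0 0.011;1 0.0853 0.132 0 0 0 0.011;1 0.0853 0.132 0 0 0 0.011;1 0.0853 0.132 0 0 0 0.011;1 0.0853 0.132 0 0 0 0.011"

```text
clock: 1.6
position: [0.3942, -0.2116, 0.4058]
ee_rot: [2.975, -1.009, -0.002]
force: [0.9, -0.9, -0.1]
width: 0.001
```

Request:
jog_arm --commands "1 0.0853 0.132 0 0 0 0.011;1 0.0853 0.132 0 0 0 0.011;1 0.0853 0.132 0 0 0 0.011;1 0.0853 0.132 0 0 0 0.011;1 0 0 0 0 0 0"

```text
clock: 2.1
position: [0.4978, -0.0485, 0.4054]
ee_rot: [-3.085, 0.575, 0.003]
force: [-0.2, 0.4, 0.1]
width: 0.008
```

Request:
jog_arm --commands "1 0.08 0.105 0 0 0 0.0083;1 0 0 -0.15 0 0 0;1 0 0 -0.15 0 0 0;1 0 0 -0.12 0 0 0;1 0 0 0 0 0 0"

```text
clock: 2.6
position: [0.5168, -0.0245, 0.2755]
ee_rot: [3.098, -0.513, -0.015]
force: [0.0, -0.8, 0.0]
width: 0.007
```

Run:
```python
from cell import viewer
import cv2,pickle
d=viewer.get_image('scene');pickle.dump(d,open('im1.pkl','wb'))
cv2.imwrite('pics/c1.png',cv2.resize(d['pixels'][110:270,160:340],None,fx=3.7,fy=3.7,interpolation=cv2.INTER_CUBIC)[:,:,::-1])
```

```text
(no output)
```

View pics/c1.png

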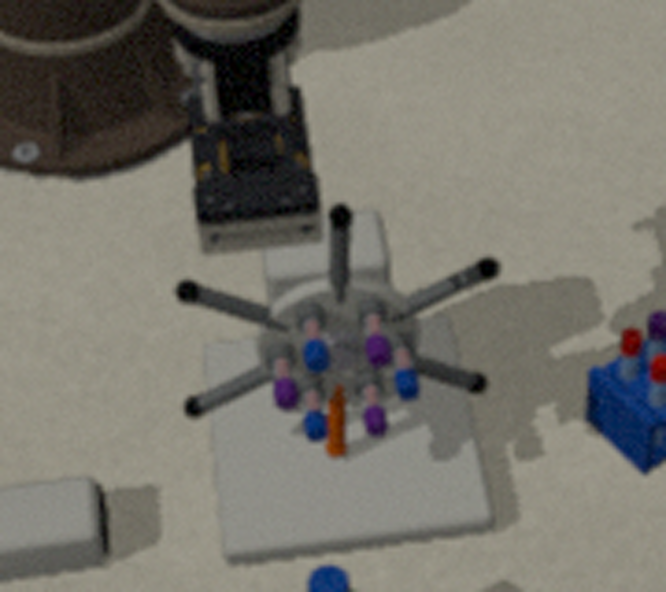

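The gripper body is at (260,190), left of the top spoke at (340,215), and its overhang hides the fingers. Next I'll lower the fingertips and make the first push.

Request:
jog_arm --commands "1 0 0 -0.1 0 0 0;1 0 0 -0.045 0 0 0;1 0.0104 0.0317 0 0 0 0;1 0.0104 0.0317 0 0 0 0;1 0.0104 0.0317 0 0 0 0"

```text
clock: 3.15
position: [0.5309, 0.0064, 0.2389]
ee_rot: [-3.099, 0.512, -0.004]
force: [0.2, 0.1, 0.9]
width: 0.006
```

Request:
jog_arm --commands "1 0.0083 0.0253 0 0 0 0;1 0.0083 0.0253 0 0 0 0;1 0.0083 0.0253 0 0 0 0;1 0.0083 0.0253 0 0 0 0;1 0.0083 0.0253 0 0 0 0"

```text
clock: 3.65
position: [0.5422, 0.0432, 0.2371]
ee_rot: [3.099, -0.514, -0.001]
force: [0.0, -2.5, -0.2]
width: 0.009
```

Request:
jog_arm --commands "1 0.0083 0.0253 0 0 0 0;1 0.004 0.0122 0 0 0 0;1 -0.0083 -0.0253 0 0 0 0;1 0 0 0.15 0 0 0;1 0 0 0.1 0 0 0"

```text
clock: 4.15
position: [0.5431, 0.0461, 0.3139]
ee_rot: [-3.099, 0.514, 0.0]
force: [-0.3, -0.0, 1.1]
width: 0.006
```

Request:
jog_arm --commands "1 -0.0415 -0.127 0 0 0 0;1 -0.0415 -0.127 0 0 0 0;1 -0.0415 -0.127 0 0 0 0;1 0 0 0 0 0 0;1 0 0 0 0 0 0"

```text
clock: 4.65
position: [0.5056, -0.069, 0.3124]
ee_rot: [-3.099, 0.518, -0.001]
force: [-0.6, 0.3, -0.1]
width: 0.004
```

Run:
```python
from cell import viewer
import cv2,pickle
d=viewer.get_image('scene');pickle.dump(d,open('im2.pkl','wb'))
cv2.imwrite('pics/c2.png',cv2.resize(d['pixels'][130:270,170:330],None,fx=4,fy=4,interpolation=cv2.INTER_CUBIC)[:,:,::-1])
```

```text
(no output)
```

View pics/c2.png

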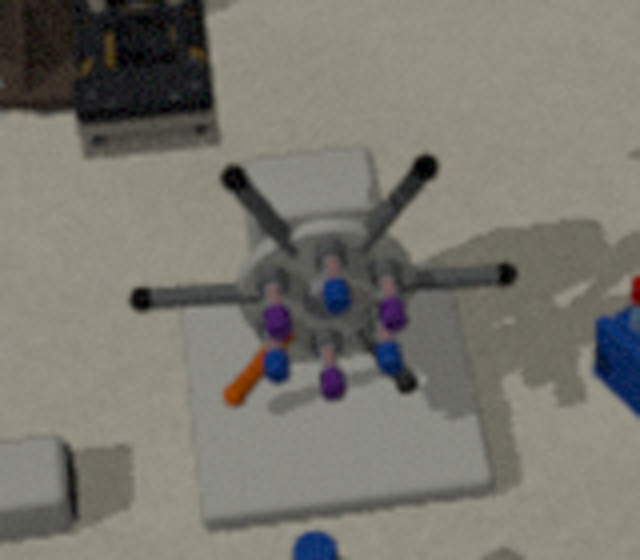

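The first push worked. The top spokes now lean about ±30° at (234,177) and (426,166), and orange is at lower left (235,390). I'll make the second push.

Request:
jog_arm --commands "1 0 0 -0.15 0 0 0;1 0 0 -0.115 0 0 0;1 0.0104 0.0317 0 0 0 0;1 0.0062 0.019 0 0 0 0;1 0.0062 0.019 0 0 0 0"

```text
clock: 5.2
position: [0.5144, -0.0451, 0.2348]
ee_rot: [-3.099, 0.51, -0.004]
force: [-0.8, -1.6, 1.3]
width: 0.003
```

Request:
jog_arm --commands "1 0.0104 0.0317 0 0 0 0;1 0.0104 0.0317 0 0 0 0;1 0.0104 0.0317 0 0 0 0;1 0.0104 0.0317 0 0 0 0;1 0.0104 0.0317 0 0 0 0"

```text
clock: 5.7
position: [0.5287, 0.0016, 0.2328]
ee_rot: [-3.099, 0.513, -0.0]
force: [-0.4, -1.9, 1.7]
width: 0.006
```

Request:
jog_arm --commands "1 0.0104 0.0317 0 0 0 0;1 0.0104 0.0317 0 0 0 0;1 0.0104 0.0317 0 0 0 0;1 0.0104 0.0317 0 0 0 0;1 0.0104 0.0317 0 0 0 0"

```text
clock: 6.2
position: [0.5442, 0.0489, 0.2326]
ee_rot: [3.099, -0.514, -0.0]
force: [-0.2, -2.7, -0.0]
width: 0.007
```

Request:
jog_arm --commands "1 0.0042 0.0127 0 0 0 0;1 -0.0083 -0.0253 0 0 0 0;1 0 0 0.15 0 0 0;1 0 0 0.12 0 0 0;1 -0.0415 -0.127 0 0 0 0"

```text
clock: 6.7
position: [0.533, 0.0117, 0.319]
ee_rot: [-3.096, 0.501, -0.013]
force: [1.8, 0.4, 0.6]
width: 0.006
```

Request:
jog_arm --commands "1 -0.0415 -0.127 0 0 0 0;1 -0.0415 -0.127 0 0 0 0;1 0 0 0 0 0 0;1 0 0 -0.1 0 0 0;1 0 0 -0.16 0 0 0"

```text
clock: 7.2
position: [0.5075, -0.0704, 0.2376]
ee_rot: [-3.098, 0.516, -0.011]
force: [0.8, 0.8, -0.8]
width: 0.007
```

Same position as before. Now the third push.

Request:
jog_arm --commands "1 0 0 0 0 0 0;1 0.0104 0.0317 0 0 0 0;1 0.0062 0.019 0 0 0 0;1 0.0062 0.019 0 0 0 0;1 0.0104 0.0317 0 0 0 0"

```text
clock: 7.7
position: [0.5164, -0.0394, 0.2372]
ee_rot: [3.099, -0.514, 0.004]
force: [0.2, -2.0, 1.6]
width: 0.002
```

Request:
jog_arm --commands "1 0.0104 0.0317 0 0 0 0;1 0.0104 0.0317 0 0 0 0;1 0.0104 0.0317 0 0 0 0;1 0.0104 0.0317 0 0 0 0;1 0.0104 0.0317 0 0 0 0"

```text
clock: 8.2
position: [0.5312, 0.0089, 0.2357]
ee_rot: [3.099, -0.513, -0.0]
force: [-0.4, -1.3, 1.9]
width: 0.001
```

Request:
jog_arm --commands "1 0.0104 0.0317 0 0 0 0;1 0.0104 0.0317 0 0 0 0;1 0.0104 0.0317 0 0 0 0;1 0.0104 0.0317 0 0 0 0;1 0 0 0 0 0 0"

```text
clock: 8.7
position: [0.5439, 0.0483, 0.2358]
ee_rot: [-3.098, 0.51, -0.0]
force: [-0.4, 0.4, 1.2]
width: 0.004
```

Request:
jog_arm --commands "1 0.0042 0.0127 0 0 0 0;1 -0.0083 -0.0253 0 0 0 0;1 0 0 0.15 0 0 0;1 0 0 0.12 0 0 0;1 -0.0415 -0.127 0 0 0 0"

```text
clock: 9.2
position: [0.5324, 0.0093, 0.3219]
ee_rot: [-3.096, 0.501, -0.013]
force: [1.1, 0.4, -0.7]
width: 0.005
```

Request:
jog_arm --commands "1 -0.0415 -0.127 0 0 0 0;1 -0.0415 -0.127 0 0 0 0;1 0 0 0 0 0 0;1 0 0 0 0 0 0;1 0 0 0 0 0 0"

```text
clock: 9.7
position: [0.505, -0.0712, 0.3169]
ee_rot: [-3.099, 0.512, -0.001]
force: [-0.1, -0.3, 0.4]
width: 0.006
```

Run:
```python
from cell import viewer
import cv2,pickle
d=viewer.get_image('scene');pickle.dump(d,open('im3.pkl','wb'))
cv2.imwrite('pics/c3.png',cv2.resize(d['pixels'][130:270,170:330],None,fx=4,fy=4,interpolation=cv2.INTER_CUBIC)[:,:,::-1])
```

```text
(no output)
```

View pics/c3.png

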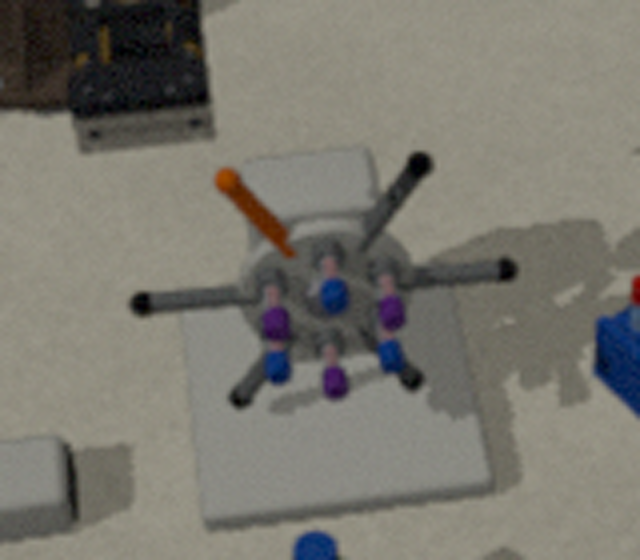

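The orange spoke is at (228,178), leaning about 30° left. I'll make the last push slowly and stop slightly short of upright.

Request:
jog_arm --commands "1 0 0 -0.15 0 0 0;1 0 0 -0.12 0 0 0;1 0.0104 0.0317 0 0 0 0;1 0.0062 0.019 0 0 0 0;1 0.0062 0.019 0 0 0 0"

```text
clock: 10.25
position: [0.5133, -0.0494, 0.2378]
ee_rot: [-3.099, 0.511, -0.005]
force: [-0.9, -2.8, 3.3]
width: 0.004
```

Request:
jog_arm --commands "1 0.0083 0.0253 0 0 0 0;1 0.0083 0.0253 0 0 0 0;1 0.0083 0.0253 0 0 0 0;1 0.0083 0.0253 0 0 0 0;1 0.0083 0.0253 0 0 0 0"

```text
clock: 10.75
position: [0.5244, -0.0124, 0.2359]
ee_rot: [-3.099, 0.513, -0.0]
force: [-0.7, -1.7, 0.7]
width: 0.006
```

Request:
jog_arm --commands "1 0.0031 0.0095 0 0 0 0;1 0.0031 0.0095 0 0 0 0;1 0.0031 0.0095 0 0 0 0;1 0.0031 0.0095 0 0 0 0;1 0 0 0 0 0 0"

```text
clock: 11.25
position: [0.528, -0.0012, 0.2357]
ee_rot: [-3.099, 0.513, -0.0]
force: [0.1, -0.5, 0.8]
width: 0.009
```

Request:
jog_arm --commands "1 -0.0104 -0.0317 0 0 0 0;1 -0.0208 -0.0633 0 0 0 0;1 0 0 0.15 0 0 0;1 0 0 0.12 0 0 0;1 -0.0415 -0.127 0 0 0 0"

```text
clock: 11.75
position: [0.5091, -0.0639, 0.3218]
ee_rot: [-3.098, 0.501, -0.014]
force: [1.9, -0.1, 0.8]
width: 0.002
```

Request:
jog_arm --commands "1 -0.0208 -0.0633 0 0 0 0;1 0 0 0 0 0 0;1 0 0 0 0 0 0;1 0 0 0 0 0 0;1 0 0 0 0 0 0"

```text
clock: 12.25
position: [0.5, -0.0863, 0.3166]
ee_rot: [-3.099, 0.511, 0.0]
force: [-0.4, -0.3, -0.4]
width: 0.006
```

Run:
```python
from cell import viewer
import cv2,pickle
d={n:viewer.get_image(n) for n in('scene','side')};pickle.dump(d,open('im4.pkl','wb'))
p=d['scene']['pixels']
a=cv2.resize(p[140:250,190:320],None,fx=5,fy=5,interpolation=cv2.INTER_CUBIC)[:,:,::-1]
cv2.imwrite('pics/c4.png',a)
```

```text
(no output)
```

View pics/c4.png

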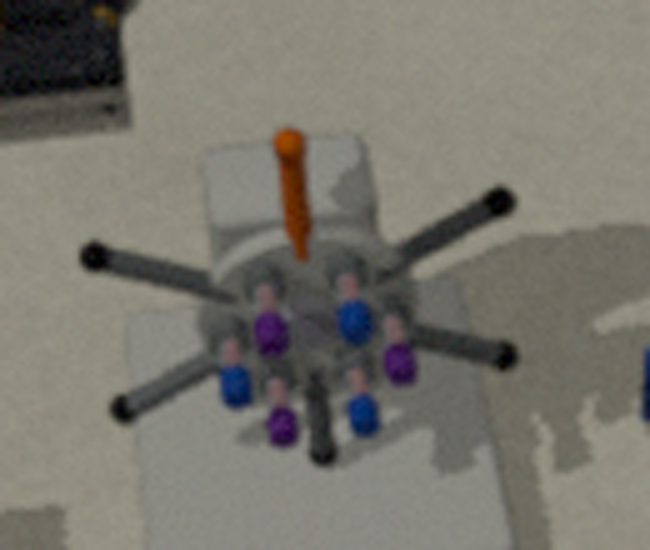

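Orange is nearly upright, with its tip at (288,143) and its root at (302,255) in the crop. I'll fit all the tips again.

Run:
```python
import pickle;from h import *
d=pickle.load(open('im4.pkl','rb'));S=d['scene']
tips=[(190+a/5,140+b/5) for a,b in [(288,143),(500,201),(506,355),(95,256),(123,407)]]
k=[0,1,2,5,4]
def f(x):
    r=[]
    for (u,v),kk in zip(tips,k):
        a=x[3]+kk*np.pi/3
        r+=list(onplane(S,u,v,np.array([x[0],x[1],.155]),x[2])-.121*np.array([np.sin(a),np.cos(a)]))
    return r
s=least_squares(f,[.534,.021,-.316,0]);print(s.x.round(3),np.abs(s.fun).max().round(4))
P=cloud(S);hsv=cv2.cvtColor(S['pixels'],cv2.COLOR_RGB2HSV)
o=(hsv[...,0]>4)&(hsv[...,0]<18)&(hsv[...,1]>150)&(hsv[...,2]>90);o[:, :200]=0;o[:,320:]=0;o[:160]=0;o[200:]=0
q=P[o&(P[...,2]>.2)];yy=q[:,:2]@[.311,.95]
print(len(q),'lean from depth',np.polyfit(q[:,2],yy,1)[0],'tip y',(np.median(q[q[:,2]>.26],0)-[.534,.021,0])@[.311,.95,0])
```

```text
[ 0.534  0.021 -0.327 -0.025] 0.0027
70 lean from depth 0.005169327226102525 tip y -0.0034640662732582815
```

```bash
python3 -c "
from cell import arm,status
print(status.observe()['force'],arm.sign_off())"
```

```text
the job is handed in; nothing more can be done
[ 0.55576755  0.6128443  -0.21608151] None
```

The orange spoke now points straight up within tolerance, and I've handed the job in; no verdict is reported. It took four gentle pushes with the closed fingertips on successive top spokes. That turned the wheel about 176°, and the fingers were then lifted clear.

- **Orange spoke:** the fit to all five visible spoke tips gave a lean of -0.025 rad, with a residual under 3 mm. Depth points on the orange spoke gave +0.005 rad, and the last finger position suggested about -0.05 rad. These differ slightly, but all are within the 0.1 rad limit.
- **Forces:** contact readings at the end of each move stayed below about 5 N. The last reading was only sensor noise, so the robot was touching nothing.
- **Rotator:** the hub fit came out at (0.534, 0.021) both before and after, so it did not shift.
- **Bottle, rack and scanner:** the arm stayed well away from them. I saw no movement in the pictures but did not measure their positions again.
- **Wheel at rest:** I took this from the wheel's friction and did not measure its speed.

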